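# Seat the steel bench block in the corner of the jeweller's stop board

### The arm

A 6-joint arm with a two-finger parallel gripper is mounted at the origin on the work surface. World frame = base frame: x ahead of the robot, y to its left, z up, the work surface at z = 0. Lengths are in mm, angles in rad, forces in N, time in s.
With the tool pointing down it reaches from about 400 to 925 mm from the base axis. Payload 12.5 kg.
Tool frame: the origin (TCP) lies midway between the tips of the shut fingers; the grasp point (between the pads) lies 19 mm behind it; z points along the fingers, y is the direction in which the jaws open and shut (so a half turn about z gives the same grasp; the last joint's range is limited). The gripper opens to 95 mm and grips with 3 to 60 N. Pads are 20 mm wide; open, the fingers measure 119 mm over their backs; the gripper's body (75 mm by 180 mm) begins 59 mm behind the grasp point.
Start: joints at [1.231, 0.491, 1.559, -0, 1.092, -0.106], TCP at [144.779, 608.018, 214.661] pointing down, gripper open.
Joint ranges: [-3.1, 3.1], [-0.84, 2.19], [0.05, 2.79], [-1.13, 4.28], [0.06, 2.93], [-2.69, 2.69]. Speed limits (rad/s): [2.22, 2.22, 2.79, 3.14, 3.14, 3.14].

### API

Orientations are given as [roll, pitch, yaw] about the fixed x, y, z axes, in that order (R = Rz(yaw) Ry(pitch) Rx(roll)).
In Python, from cell import * gives the robot as it stands. The module is installed in compiled form; this text tells all that it offers.
- The arm moves only by the tool carry_out, never from a script. Its argument "moves" is a list of rows, each an object of numbers: "dx", "dy", "dz": the shift along the tool's x, y, z in m; "twist": the turn about the tool's z in degrees. A call has 1 to 5 rows; each row is the pose to reach, as a shift and turn from the pose commanded when the call began, along the tool's axes at that moment; what a row does not reach only later rows make up. A row lasts 1/10 s, in which the tool goes at most 50 mm and 8.59 degrees, less where a joint would pass 70% of its speed; a pose out of reach is approached as far as the arm can. A call with a gripper value outside its range is refused whole. "grip" is the finger opening in m, from 0 to 0.0951, set as the call begins (left out, the last holds). The fingers move at their own pace and stop on an object; the grip force is fixed at half the most. Time passes only in rows, so rows that repeat a pose let the fingers close. It gives the time, the measured TCP pose, the force and the opening at its end, in the units of the state.
- state(): the state, without advancing time (a new reading comes with each control period).
- read_camera(name): name is "side" or "top"; returns (picture, depth): 420x560x3 uint8, red, green, blue; 420x560 float32, mm along the optical axis (not along the pixel's ray), 0 where there is no reading.
- camera_info(name): a dict with "mtx" (3x3 intrinsics, pixels), "R" (3x3) and "t" (3): a world point X has camera coordinates R X + t. Camera axes: x right, y down, z forward; pixel columns grow to the right and rows downward; lengths in mm; the calibration is good to about 2 mm. A picture is of the moment at which its call begins. camera_info takes no time and is no camera call.
- job_done(): hands the job in, once; it reports no verdict.
The state is a dict: "t": time; "joints": joint angles; "qvel": joint speeds; "tau": joint torques, N m; "eef_pos": TCP position; "tcp_rot": TCP orientation; "ft_force": force on the tool from outside, world axes, zero at the start; "moment": the same for the moment, N m; "opening": opening from 0.0 (shut) to 1.0 (fully open).
Only numpy, scipy, OpenCV 4.12 (cv2) and the standard library are available. Lean on these libraries where they do the work, as an engineer would, in place of code of your own. Each camera call takes 0.05 s, during which the arm holds its last target. There are 200 camera calls.

### The job

On the wooden stop board, push the steel bench block along the board with your fingertips into the corner between the far rail and the short wooden cross bar, so that its long side lies flush along the far rail and its end is up against the cross bar (which may be at the left or the right end; the bur stand is at the other end). Only push it: do not lift, tip or carry it, leave the ring, the collet, the gift box and the jar where they are, and finish with the hand clear of everything.

Things in the scene. Friction and masses are not known exactly. Their poses are not given: they have to be found in the camera images.
- board: Fixed wooden stop board lying on the bench, 240 mm (its x) by 340 mm (its y), 12 mm thick. Origin: centre of its underside, on the bench; x points away from the robot (board yaw within 0.3 rad of straight), y to the left, z up. Its upper face is at z = 12 mm. The far rail is part of it: a fixed dark wooden strip 25 mm wide and 12 mm high above the board's face along the whole far edge; its near face, against which the block must lie, is the plane x = +85 mm in this frame.
- cross_bar: Plain dark wooden bar fixed on the board at its left or right end (150 mm to the left or right of the board's middle), 100 mm long (its x, same direction as the board's x), 20 mm wide (its y), 12 mm high. Origin: centre of its underside, on the board's face. Its end next to the far rail stops 5 mm short of the rail. The block's end must rest against the long face that looks to the middle of the board, 10 mm from the origin.
- bur_stand: White stand fixed on the board at the end opposite the cross bar, same 100 x 20 mm footprint and direction, 26 mm high, with six thin steel burs standing up to 42 mm above the board's face. Origin: centre of its underside. Not a place for the block.
- block: The loose rectangular steel bench block, 50 mm (its x) by 80 mm (its y) by 20 mm high, about 0.4 to 0.75 kg, lying flat on the board's face (its underside 12 mm above the bench). Origin: centre of its underside. Its axes are parallel to its sides; it starts near the middle of the board, turned at most 0.4 rad from the board's axes, so that the long side further from the robot is the one to lie on the rail. It slides with friction and stays where it is left.
- ring: Bystander: loose plain metal ring lying flat, 23 mm outside diameter, 6 mm high, in one of the two near corners of the board. Origin: centre of its underside.
- collet: Bystander: loose small brass collet, round and waisted, 22 mm wide at the foot and 20 mm high, standing in the other near corner of the board. Origin: centre of its underside.
- gift_box: Bystander: loose open jewellery box on the bench beside the board, 84 x 84 mm, base 34 mm high, its lid standing open at the far side, about 105 mm high in all. Origin: centre of its underside.
- jar: Bystander: loose round lidded jar, 52 mm in diameter and 60 mm high, on the bench beside the other end of the board. Origin: centre of its underside.
There are look-alikes about, which are no part of the job. Leave any red or yellow look-alike of the block alone.

How it is judged (in metres and radians):
At the end, for the whole second after the job is handed in: The block lies flat and still on the board with its long side along the far rail (within 3 mm of touching, measured at its middle, and turned by less than 0.04 rad) and its end against the cross bar (within 3.5 mm) (x of block in the frame of board between 0.057 and 0.063 m and angle between the x axis of block and the x axis of board, either way round below 0.04 rad and (y of block in the frame of cross_bar between 0.0465 and 0.0535 m or y of block in the frame of cross_bar between -0.0535 and -0.0465 m) and height (world z) of block below 0.015 m and angle between block's own z axis and vertical below 0.05 rad and linear speed of block below 0.01 m/s).
It fails at once if the block is lifted off the board (height (world z) of block above 0.018 m).
It fails at once if the block is tipped (angle between block's own z axis and vertical above 0.2 rad).
It fails at once if the ring, the collet, the gift box or the jar is disturbed (moved more than 12 mm) (distance of any of ring, collet, gift_box, jar from where it was at the start of the episode above 0.012 m).
It also fails if it takes over 72 s, if anything falls off the work surface, if the arm or the gripper's body presses on something with over 40 N, if the wrist force passes 120 N, or if a joint passes its speed limit or range.

## Working session

There is one attempt and no reset: what is moved stays moved. The work goes in short steps, Python scripts to look and compute and a tool call to move; the robot and the scene stay as the last step left them, time stands still between calls to the robot, and variables do not carry over. Pictures are saved under pics/ and viewed, about 8 in all and at most 12, crops included, and the job is handed in when it is done.

Besides the shell and the picture viewer there is one more tool, called after "Request:" as name(argument=value, ...) on one line, values as JSON. carry_out: Moves the arm, as the interface text tells. Its arguments: {"type":"object","properties":{"moves":{"type":"array","items":{"type":"object","properties":{"dx":{"type":"number"},"dy":{"type":"number"},"dz":{"type":"number"},"twist":{"type":"number"}}}},"grip":{"type":"number"}},"required":["moves"]}

```bash
mkdir -p pics
cat > h.py <<'E'
from cell import *
import numpy as np, cv2
def ray(cam,px,z):
    i=camera_info(cam);K=np.array(i["mtx"]);R=np.array(i["R"]);t=np.array(i["t"]).ravel()
    p=np.atleast_2d(np.array(px,float));d=np.c_[p,np.ones(len(p))]@np.linalg.inv(K).T@R
    c=-R.T@t
    return c+d*((z-c[2])/d[:,2])[:,None]
def cloud(cam,dep):
    i=camera_info(cam);K=np.array(i["mtx"]);R=np.array(i["R"]);t=np.array(i["t"]).ravel()
    v,u=np.mgrid[:dep.shape[0],:dep.shape[1]]
    P=np.stack([(u-K[0,2])/K[0,0]*dep,(v-K[1,2])/K[1,1]*dep,dep],-1)
    return (P-t)@R
E
python3 - <<'E'
from h import *
for c in("top","side"):
    p,d=read_camera(c);cv2.imwrite(f"pics/{c}0.png",p[:,:,::-1]);np.save(f"{c}0.npy",d)
    i=camera_info(c);print(c,np.round(i["mtx"],1).tolist(),np.round(i["R"],3).tolist(),np.round(i["t"],1).tolist())
print(state())
E
```

```text
top [[385.1, 0.0, 282.3], [0.0, 385.1, 201.1], [0.0, 0.0, 1.0]] [[-0.056, -0.998, 0.006], [-0.976, 0.054, -0.211], [0.211, -0.017, -0.977]] [17.8, 542.6, 969.0]
side [[483.1, 0.0, 276.9], [0.0, 483.1, 210.7], [0.0, 0.0, 1.0]] [[0.893, -0.449, -0.022], [-0.28, -0.518, -0.808], [0.351, 0.728, -0.589]] [-493.9, 172.7, 852.3]
{'t': 0.1, 'joints': array([ 1.23141055e+00,  4.91499253e-01,  1.55938915e+00, -2.60320573e-05,
        1.09167729e+00, -1.05603314e-01]), 'qvel': array([-0.00023422, -0.00149828, -0.0004998 , -0.00202987, -0.00180967,
       -0.00012973]), 'tau': array([ 2.35268126e-03, -6.13622260e+01, -2.58606505e+01,  6.93755108e-02,
        4.69785067e-02, -1.12409664e-04]), 'eef_pos': array([144.70258418, 607.80273528, 214.11997248]), 'tcp_rot': array([-3.14062260e+00, -7.96049758e-05,  2.90782217e+00]), 'ft_force': array([-0.82707049, -0.53516904, -0.16700079]), 'moment': array([ 0.04131273, -0.01116505,  0.03459033]), 'opening': 0.9979815558585764}
```

View pics/top0.png

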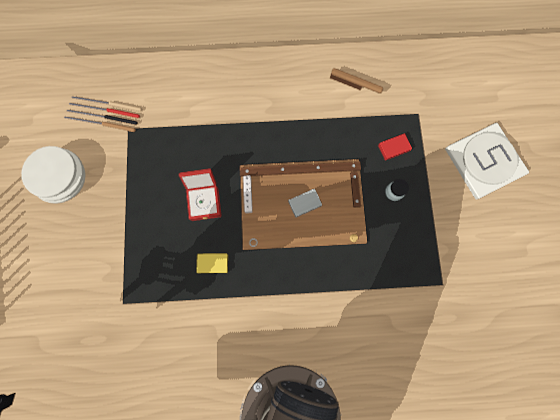

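View pics/side0.png

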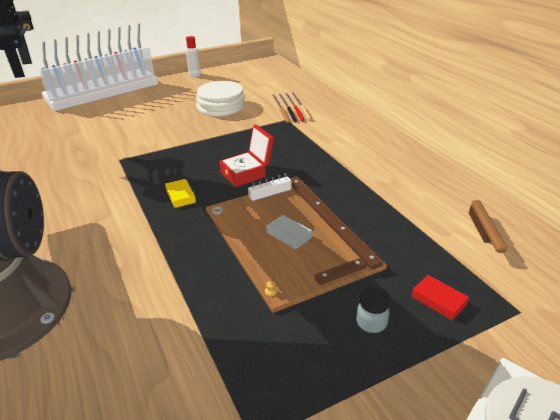

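The top view shows the block (grey steel) at (305,202), the far rail along its upper edge (248–360, ~168), the cross bar at the right end (356,187) and the bur stand at the left (247,193). The ring is at (253,242), the collet at (353,239), the gift box at (202,197) and the jar at (395,190). Look-alikes are the red block (395,147), the yellow block (212,263), and the grey/white slab at (487,160). The grey block on the board (side view: 290,231) is the one to push. Next I'll measure it in both views and check it in a crop.

```bash
cat > meas.py <<'E'
from h import *
def blockmask(p,box):
    x0,y0,x1,y1=box
    s=p.astype(int); sat=s.max(2)-s.min(2)
    m=((sat<30)&(s.mean(2)>70)).astype(np.uint8); k=np.zeros_like(m);k[y0:y1,x0:x1]=m[y0:y1,x0:x1]
    n,l,st,_=cv2.connectedComponentsWithStats(k);b=1+np.argmax(st[1:,4]);return (l==b).astype(np.uint8)
E
python3 - <<'E'
from meas import *
P={}
for c,box in(("top",(270,175,345,235)),("side",(255,205,325,260))):
    p=cv2.imread(f"pics/{c}0.png")[:,:,::-1];d=np.load(f"{c}0.npy")
    m=blockmask(p,box);cl=cloud(c,d)
    z=cl[m>0];print(c,"mask",m.sum(),"z pct",np.percentile(z[:,2],[5,25,50,75,95]).round(1),"cen",z.mean(0).round(1))
    top=m.astype(bool)&(abs(cl[...,2]-np.percentile(z[:,2],70))<5)
    for zz in (32,):
        cs,_=cv2.findContours(top.astype(np.uint8),cv2.RETR_EXTERNAL,cv2.CHAIN_APPROX_NONE);cc=max(cs,key=cv2.contourArea)[:,0]
        w=ray(c,cc,zz)[:,:2].astype(np.float32);r=cv2.minAreaRect(w);print("rect",r, cv2.boxPoints(r).round(1).tolist())
    # heights over the board
    sub=cl.reshape(-1,3);ok=d.ravel()>0
    g=ok&(sub[:,0]>350)&(sub[:,0]<750)&(abs(sub[:,1])<300);P[c]=sub[g]
    print("board region z hist",np.histogram(sub[g][:,2],bins=[-10,-5,0,5,9,15,20,28,36,60,120])[0])
for c,b in(("top",(235,150,375,255)),("side",(200,170,390,320))):
    p=cv2.imread(f"pics/{c}0.png");x0,y0,x1,y1=b;f=4 if c=="top" else 3
    cv2.imwrite(f"pics/{c}0c.png",cv2.resize(p[y0:y1,x0:x1],None,fx=f,fy=f,interpolation=cv2.INTER_CUBIC))
E
```

```text
top mask 564 z pct [22.7 30.6 32.  33.4 35.7] cen [539.2 -73.1  40.3]
rect ((540.7513427734375, -74.37562561035156), (49.9668083190918, 79.28457641601562), 21.004533767700195) [[503.20001220703125, -46.29999923706055], [531.5999755859375, -120.30000305175781], [578.2999877929688, -102.4000015258789], [549.9000244140625, -28.399999618530273]]
board region z hist [   22  5446 11399   757  6987  1024  1632  1345   569   415]
side mask 929 z pct [14.3 25.5 30.7 31.8 33.1] cen [539.  -82.3  29.3]
rect ((540.6524658203125, -76.61449432373047), (54.814048767089844, 82.85137939453125), 19.699790954589844) [[500.8999938964844, -46.900001525878906], [528.7999877929688, -124.9000015258789], [580.4000244140625, -106.4000015258789], [552.5, -28.399999618530273]]
board region z hist [    0  7242 11155   470  9400   924  2298  1467   502   436]
```

View pics/top0c.png

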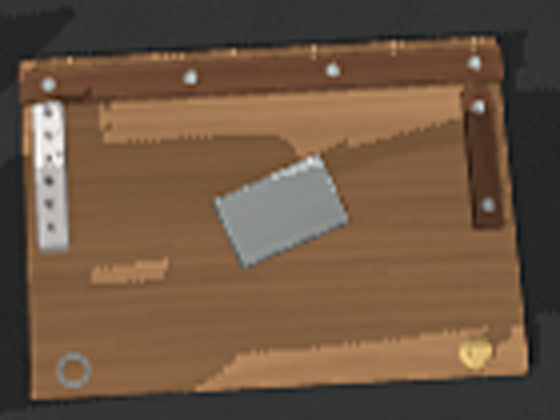

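View pics/side0c.png

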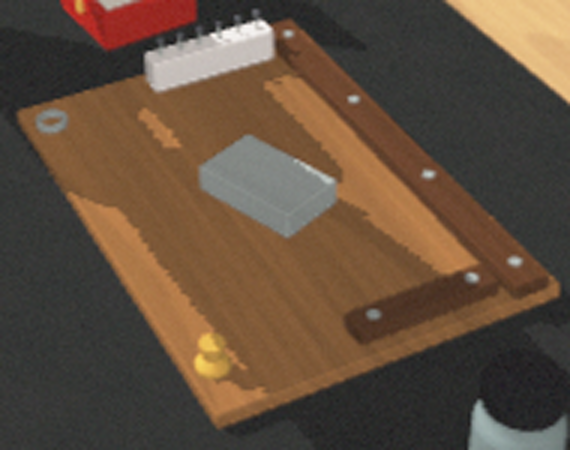

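The crop confirms the grey block is in the middle, at z≈32 on top and turned about 20°. Cross bar right, collet at near right, ring at near left. Now the board frame, from the corner pixels in both views.

Run:
```python
from h import *
def T(a): return (np.array(a,float)+.5)/4-.5+[235,150]
def S(a): return (np.array(a,float)+.5)/3-.5+[200,170]
f=lambda n,w:print(n,w[:,:2].round(1).tolist(), "ang",round(float(np.arctan2(*(w[1]-w[0])[1::-1])),3) if len(w)>1 else "")
f("top near L,R z12",ray("top",T([[32,399],[527,374]]),12))
f("side near L,R z12",ray("side",S([[18,112],[218,414]]),12))
f("top rail near edge z24",ray("top",T([[22,102],[500,80]]),24))
f("side rail near edge z24 ",ray("side",S([[268,27],[513,285]]),24))
f("top bar inner z24",ray("top",T([[476,229],[463,93]]),24))
f("side bar inner z24",ray("side",S([[347,316],[463,268]]),24))
f("side bar inner z12",ray("side",S([[345,316],[462,267]]),12))
f("collet top/side z12",ray("top",T([[475,365]]),12));f("c",ray("side",S([[212,372]]),12))
# rail from depth heights: local band
for c in("top","side"):
    cl=cloud(c,np.load(f"{c}0.npy")).reshape(-1,3)
    g=cl[(abs(cl[:,2]-12)<3)&(cl[:,0]>400)&(cl[:,0]<680)&(cl[:,1]>-260)&(cl[:,1]<150)]
    r=cv2.minAreaRect(g[:,:2].astype(np.float32));print(c,r)
```

```text
top near L,R z12 [[424.7, 101.8], [422.8, -235.6]] ang -1.576
side near L,R z12 [[427.0, 99.7], [426.5, -234.9]] ang -1.572
top rail near edge z24 [[630.7, 100.5], [628.3, -235.0]] ang -1.578
side rail near edge z24  [[634.4, 98.0], [628.4, -234.9]] ang -1.589
top bar inner z24 [[522.9, -208.0], [620.3, -208.2]] ang -0.002
side bar inner z24 [[525.0, -210.8], [610.2, -207.6]] ang 0.038
side bar inner z12 [[530.5, -199.5], [618.5, -195.7]] ang 0.043
collet top/side z12 [[430.9, -200.7]] ang 
c [[437.9, -203.8]] ang 
top ((533.5975952148438, -47.00611877441406), (382.48358154296875, 260.0987548828125), 89.96109008789062)
side ((539.2137451171875, -43.67329406738281), (253.3671112060547, 401.8764343261719), 3.6171786785125732)
```

Request:
carry_out(moves=[{"dx": -0.039,"dy": -0.031,"twist": -6.5},{"dx": -0.078,"dy": -0.062,"twist": -13},{"dx": -0.118,"dy": -0.093,"twist": -13},{"dx": -0.157,"dy": -0.124,"twist": -13},{"dx": -0.196,"dy": -0.155,"twist": -13}], grip=0.04)

```text
schema error: expected keys dx, dy, dz, twist
```

Request:
carry_out(moves=[{"dx": -0.039,"dy": -0.031,"dz": 0,"twist": -6.5},{"dx": -0.078,"dy": -0.062,"dz": 0,"twist": -13},{"dx": -0.118,"dy": -0.093,"dz": 0,"twist": -13},{"dx": -0.157,"dy": -0.124,"dz": 0,"twist": -13},{"dx": -0.196,"dy": -0.155,"dz": 0,"twist": -13}], grip=0.04)

```text
t: 0.6
eef_pos: [300.1, 410.3, 214.5]
tcp_rot: [-3.141, -0.0, 3.135]
ft_force: [0.3, 0.2, 0.5]
opening: 0.633
```

Request:
carry_out(moves=[{"dx": -0.02,"dy": -0.045,"dz": 0,"twist": 0},{"dx": -0.04,"dy": -0.09,"dz": 0,"twist": 0},{"dx": -0.06,"dy": -0.135,"dz": 0,"twist": 0},{"dx": -0.08,"dy": -0.18,"dz": 0,"twist": 0},{"dx": -0.1,"dy": -0.225,"dz": 0,"twist": 0}])

```text
t: 1.1
eef_pos: [398.1, 184.4, 214.6]
tcp_rot: [3.142, 0.0, 3.135]
ft_force: [1.0, 0.5, -0.9]
opening: 0.417
```

Request:
carry_out(moves=[{"dx": -0.01,"dy": -0.045,"dz": 0,"twist": 0},{"dx": -0.02,"dy": -0.09,"dz": 0,"twist": 0},{"dx": -0.03,"dy": -0.135,"dz": 0,"twist": 0},{"dx": -0.04,"dy": -0.18,"dz": 0,"twist": 0},{"dx": -0.06,"dy": -0.225,"dz": 0,"twist": 0}])

```text
t: 1.6
eef_pos: [455.7, -40.9, 214.7]
tcp_rot: [3.141, -0.0, 3.135]
ft_force: [0.3, 0.5, 0.6]
opening: 0.419
```

Request:
carry_out(moves=[{"dx": -0.01,"dy": -0.02,"dz": 0.035,"twist": 0},{"dx": -0.018,"dy": -0.033,"dz": 0.07,"twist": 0},{"dx": -0.018,"dy": -0.033,"dz": 0.115,"twist": 0},{"dx": -0.018,"dy": -0.033,"dz": 0.155,"twist": 0},{"dx": -0.018,"dy": -0.033,"dz": 0.155,"twist": 0}])

```text
t: 2.1
eef_pos: [471.8, -71.7, 55.8]
tcp_rot: [3.139, -0.008, 3.134]
ft_force: [-0.3, -0.2, 1.4]
opening: 0.42
```

```bash
cat > look.py <<'E'
import sys
from h import *
n=sys.argv[1]
a=[]
for c,b in(("top",(235,150,375,255)),("side",(200,170,390,320))):
    p,d=read_camera(c);p=p[:,:,::-1];cv2.imwrite(f"pics/{c}{n}.png",p);np.save(f"{c}{n}.npy",d)
    x0,y0,x1,y1=b;a.append(cv2.resize(p[y0:y1,x0:x1],(400,300) if c=="top" else (380,300),interpolation=cv2.INTER_CUBIC))
cv2.imwrite(f"pics/v{n}.png",np.hstack(a));s=state();print(s["eef_pos"].round(1),s["ft_force"].round(1))
E
python3 look.py 1
```

```text
[474.  -72.2  59.9] [-0.1  0.4  0.7]
```

View pics/v1.png

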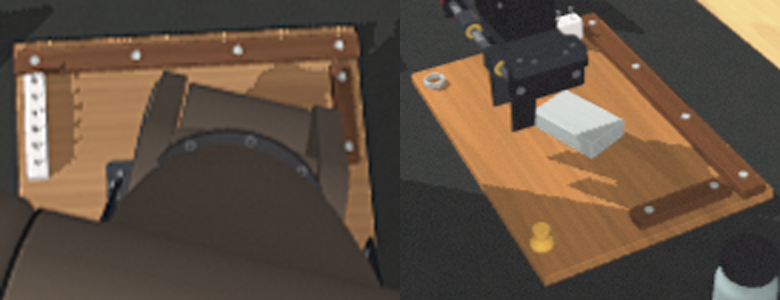

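The side view shows the two fingers (right panel, 500–525, 90–125) just robot-side of the block (580,122), clear of the ring and collet. I'll descend beside it and push towards the rail.

Request:
carry_out(moves=[{"dx": 0,"dy": 0,"dz": 0.015,"twist": 0},{"dx": 0,"dy": 0,"dz": 0.03,"twist": 0},{"dx": 0,"dy": 0,"dz": 0.038,"twist": 0},{"dx": 0,"dy": 0,"dz": 0.038,"twist": 0}])

```text
t: 2.6
eef_pos: [474.5, -72.2, 22.5]
tcp_rot: [-3.141, 0.001, 3.135]
ft_force: [-0.7, 0.1, 0.5]
opening: 0.424
```

Request:
carry_out(moves=[{"dx": -0.006,"dy": 0,"dz": 0,"twist": 0},{"dx": -0.012,"dy": 0,"dz": 0,"twist": 0},{"dx": -0.018,"dy": 0,"dz": 0,"twist": 0},{"dx": -0.024,"dy": 0,"dz": 0,"twist": 0},{"dx": -0.03,"dy": 0,"dz": 0,"twist": 0}])

```text
t: 3.1
eef_pos: [503.9, -72.1, 21.6]
tcp_rot: [3.141, -0.002, 3.135]
ft_force: [-3.0, 0.8, 0.2]
opening: 0.42
```

Request:
carry_out(moves=[{"dx": -0.006,"dy": 0,"dz": 0,"twist": 0},{"dx": -0.012,"dy": 0,"dz": 0,"twist": 0},{"dx": -0.018,"dy": 0,"dz": 0,"twist": 0},{"dx": -0.024,"dy": 0,"dz": 0,"twist": 0},{"dx": -0.03,"dy": 0,"dz": 0,"twist": 0}])

```text
t: 3.6
eef_pos: [534.5, -72.7, 21.5]
tcp_rot: [3.142, -0.0, 3.135]
ft_force: [-4.1, 1.1, 0.0]
opening: 0.419
```

```bash
python3 look.py 2
```

```text
[535.3 -72.8  21.7] [ 0.5 -0.3  0.4]
```

View pics/v2.png

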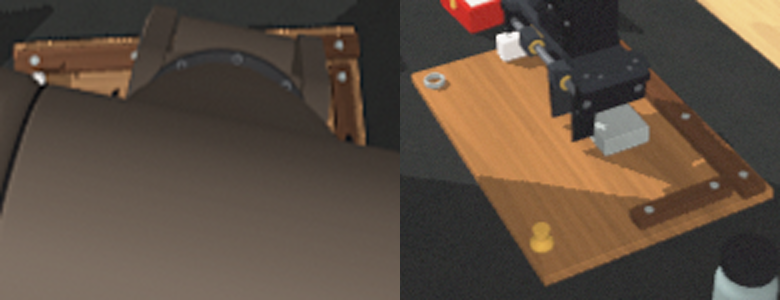

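The block (right panel, 620,130) has been squared against both fingers and is sliding towards the rail. I'll carry on and watch the force.

Request:
carry_out(moves=[{"dx": -0.006,"dy": 0,"dz": 0,"twist": 0},{"dx": -0.012,"dy": 0,"dz": 0,"twist": 0},{"dx": -0.018,"dy": 0,"dz": 0,"twist": 0},{"dx": -0.024,"dy": 0,"dz": 0,"twist": 0},{"dx": -0.028,"dy": 0,"dz": 0,"twist": 0}])

```text
t: 4.2
eef_pos: [562.5, -72.8, 21.6]
tcp_rot: [3.142, 0.0, 3.135]
ft_force: [-5.5, 0.5, 3.1]
opening: 0.421
```

Request:
carry_out(moves=[{"dx": -0.001,"dy": 0,"dz": 0,"twist": 0},{"dx": -0.002,"dy": 0,"dz": 0,"twist": 0},{"dx": -0.003,"dy": 0,"dz": 0,"twist": 0}])

```text
t: 4.5
eef_pos: [564.7, -72.7, 21.6]
tcp_rot: [3.141, -0.001, 3.135]
ft_force: [-4.4, 0.0, 2.2]
opening: 0.421
```

Request:
carry_out(moves=[{"dx": -0.001,"dy": 0,"dz": 0,"twist": 0},{"dx": -0.002,"dy": 0,"dz": 0,"twist": 0},{"dx": -0.003,"dy": 0,"dz": 0,"twist": 0}])

```text
t: 4.8
eef_pos: [568.0, -72.8, 21.6]
tcp_rot: [3.141, -0.0, 3.135]
ft_force: [-4.2, -0.4, 3.0]
opening: 0.425
```

Request:
carry_out(moves=[{"dx": -0.001,"dy": 0,"dz": 0,"twist": 0},{"dx": -0.002,"dy": 0,"dz": 0,"twist": 0},{"dx": -0.002,"dy": 0,"dz": 0,"twist": 0}])

```text
t: 5.1
eef_pos: [568.6, -72.8, 21.6]
tcp_rot: [3.141, -0.003, 3.135]
ft_force: [-12.5, -1.6, 7.9]
opening: 0.419
```

Request:
carry_out(moves=[{"dx": -0.001,"dy": 0,"dz": 0,"twist": 0},{"dx": -0.001,"dy": 0,"dz": 0,"twist": 0}])

```text
t: 5.3
eef_pos: [568.6, -72.8, 21.6]
tcp_rot: [3.141, -0.006, 3.135]
ft_force: [-16.8, -3.2, 11.5]
opening: 0.42
```

Rail contact: the force rises at TCP x≈568.6, as predicted. Back off, rise, shut the fingers and look.

Request:
carry_out(moves=[{"dx": 0.01,"dy": 0,"dz": 0,"twist": 0},{"dx": 0.02,"dy": 0,"dz": 0,"twist": 0},{"dx": 0.02,"dy": 0,"dz": -0.03,"twist": 0},{"dx": 0.02,"dy": 0.03,"dz": -0.06,"twist": 0},{"dx": 0.02,"dy": 0.07,"dz": -0.06,"twist": 0}], grip=0.0)

```text
t: 5.8
eef_pos: [553.5, -3.3, 84.9]
tcp_rot: [-3.141, 0.007, 3.132]
ft_force: [0.2, 0.0, -1.1]
opening: 0.058
```

```bash
python3 look.py 3
python3 - <<'E'
from meas import *
d=np.load("side3.npy");cl=cloud("side",d);p=cv2.imread("pics/side3.png")
g=(abs(cl[...,2]-32)<3.5)&(cl[...,0]>570)&(cl[...,0]<640)&(cl[...,1]>-160)&(cl[...,1]<0)
q=cl[g];print(g.sum(),np.percentile(q,[2,50,98],axis=0).round(1))
print(cv2.minAreaRect(q[:,:2].astype(np.float32)))
E
```

```text
[5.518e+02 4.000e-01 8.270e+01] [-0.9  0.9 -0.9]
605 [[ 580.3 -121.5   29.1]
 [ 604.   -85.1   31.3]
 [ 628.9  -43.7   33.4]]
((604.7456665039062, -82.47645568847656), (82.42462158203125, 50.26656723022461), 89.24686431884766)
```

View pics/v3.png

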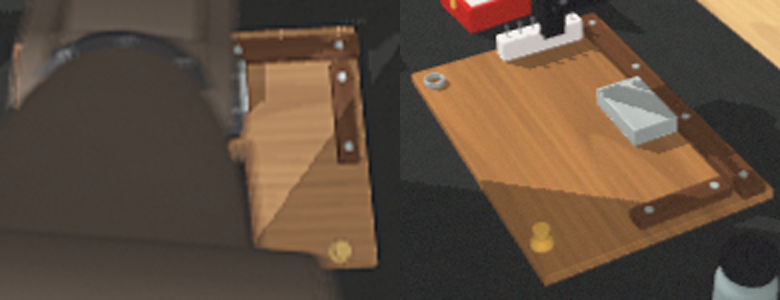

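The block (right panel, 638,110) lies flush along the rail, about (604.5, −82) with its left end at y≈−42. The hand is at the left, clear of the bur stand. Next I'll put the shut fingertips behind the left end and push right by about 85 mm.

Request:
carry_out(moves=[{"dx": -0.026,"dy": 0,"dz": 0,"twist": 0},{"dx": -0.052,"dy": 0,"dz": 0,"twist": 0},{"dx": -0.052,"dy": 0,"dz": 0.03,"twist": 0},{"dx": -0.052,"dy": 0,"dz": 0.061,"twist": 0},{"dx": -0.052,"dy": 0,"dz": 0.061,"twist": 0}], grip=0.0)

```text
t: 6.4
eef_pos: [601.7, -3.4, 17.2]
tcp_rot: [3.141, -0.005, 3.134]
ft_force: [-0.2, 0.4, -0.1]
opening: 0.008
```

Request:
carry_out(moves=[{"dx": 0,"dy": -0.007,"dz": 0,"twist": 0},{"dx": 0,"dy": -0.014,"dz": 0,"twist": 0},{"dx": 0,"dy": -0.021,"dz": 0,"twist": 0},{"dx": 0,"dy": -0.028,"dz": 0,"twist": 0},{"dx": 0,"dy": -0.035,"dz": 0,"twist": 0}])

```text
t: 6.9
eef_pos: [603.5, -38.6, 21.4]
tcp_rot: [3.141, 0.001, 3.134]
ft_force: [0.1, 6.3, 4.6]
opening: 0.005
```

Request:
carry_out(moves=[{"dx": 0,"dy": -0.007,"dz": 0,"twist": 0},{"dx": 0,"dy": -0.014,"dz": 0,"twist": 0},{"dx": 0,"dy": -0.021,"dz": 0,"twist": 0},{"dx": 0,"dy": -0.028,"dz": 0,"twist": 0},{"dx": 0,"dy": -0.035,"dz": 0,"twist": 0}])

```text
t: 7.4
eef_pos: [603.3, -73.0, 21.4]
tcp_rot: [3.141, 0.001, 3.135]
ft_force: [0.4, 7.5, 5.4]
opening: 0.004
```

Request:
carry_out(moves=[{"dx": 0,"dy": -0.006,"dz": 0,"twist": 0},{"dx": 0,"dy": -0.012,"dz": 0,"twist": 0},{"dx": 0,"dy": -0.018,"dz": 0,"twist": 0},{"dx": 0,"dy": -0.024,"dz": 0,"twist": 0},{"dx": 0,"dy": -0.03,"dz": 0,"twist": 0}])

```text
t: 7.9
eef_pos: [603.0, -102.9, 21.3]
tcp_rot: [3.141, 0.001, 3.135]
ft_force: [0.5, 7.2, 6.0]
opening: 0.004
```

Request:
carry_out(moves=[{"dx": 0,"dy": -0.001,"dz": 0,"twist": 0},{"dx": 0,"dy": -0.002,"dz": 0,"twist": 0},{"dx": 0,"dy": -0.003,"dz": 0,"twist": 0}])

```text
t: 8.2
eef_pos: [603.0, -105.8, 21.3]
tcp_rot: [3.141, 0.001, 3.134]
ft_force: [0.2, 7.7, 6.3]
opening: 0.007
```

```bash
python3 look.py 4
cat > bl.py <<'E'
import sys
from meas import *
n=sys.argv[1];d=np.load(f"side{n}.npy");cl=cloud("side",d)
g=(abs(cl[...,2]-32)<3.5)&(cl[...,0]>565)&(cl[...,0]<640)&(cl[...,1]>-215)&(cl[...,1]<-90)
g=cv2.morphologyEx(g.astype(np.uint8),cv2.MORPH_OPEN,np.ones((3,3)))>0
q=cl[g];print(g.sum(),np.percentile(q,[2,50,98],axis=0).round(1));print(cv2.minAreaRect(q[:,:2].astype(np.float32)))
E
python3 bl.py 4
```

```text
[ 603.  -105.9   21.4] [-0.4  5.9  5.6]
702 [[ 580.3 -192.2   29. ]
 [ 603.6 -154.6   31.3]
 [ 628.8 -114.9   33.7]]
((604.5848388671875, -152.13973999023438), (51.72412872314453, 84.92979431152344), 0.8954979181289673)
```

View pics/v4.png

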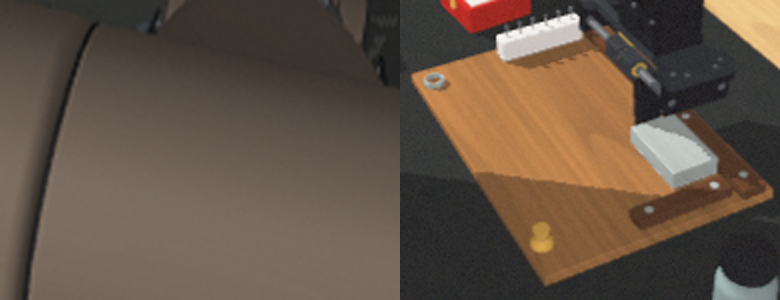

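The block (right panel, 673,150) is still flush with the rail, about 12 mm short of the bar. I'll continue in small steps.

Request:
carry_out(moves=[{"dx": 0,"dy": -0.002,"dz": 0,"twist": 0},{"dx": 0,"dy": -0.004,"dz": 0,"twist": 0},{"dx": 0,"dy": -0.006,"dz": 0,"twist": 0},{"dx": 0,"dy": -0.007,"dz": 0,"twist": 0},{"dx": 0,"dy": -0.008,"dz": 0,"twist": 0}])

```text
t: 8.8
eef_pos: [603.0, -113.8, 21.4]
tcp_rot: [3.141, 0.001, 3.135]
ft_force: [-0.1, 6.8, 5.4]
opening: 0.002
```

Request:
carry_out(moves=[{"dx": 0,"dy": -0.001,"dz": 0,"twist": 0},{"dx": 0,"dy": -0.002,"dz": 0,"twist": 0},{"dx": 0,"dy": -0.002,"dz": 0,"twist": 0}])

```text
t: 9.1
eef_pos: [602.9, -115.8, 21.4]
tcp_rot: [3.141, 0.001, 3.135]
ft_force: [-0.6, 6.5, 5.8]
opening: 0.005
```

Request:
carry_out(moves=[{"dx": 0,"dy": -0.001,"dz": 0,"twist": 0},{"dx": 0,"dy": -0.002,"dz": 0,"twist": 0},{"dx": 0,"dy": -0.002,"dz": 0,"twist": 0}])

```text
t: 9.4
eef_pos: [602.9, -117.8, 21.3]
tcp_rot: [3.141, 0.001, 3.135]
ft_force: [-0.2, 7.2, 4.5]
opening: 0.006
```

Request:
carry_out(moves=[{"dx": 0,"dy": -0.001,"dz": 0,"twist": 0},{"dx": 0,"dy": -0.002,"dz": 0,"twist": 0},{"dx": 0,"dy": -0.002,"dz": 0,"twist": 0}])

```text
t: 9.7
eef_pos: [602.9, -119.1, 21.3]
tcp_rot: [3.14, 0.001, 3.134]
ft_force: [1.1, 10.9, 6.2]
opening: 0.005
```

Request:
carry_out(moves=[{"dx": 0,"dy": -0.001,"dz": 0,"twist": 0},{"dx": 0,"dy": -0.001,"dz": 0,"twist": 0}])

```text
t: 9.9
eef_pos: [602.9, -119.4, 21.4]
tcp_rot: [3.139, 0.0, 3.134]
ft_force: [0.9, 17.2, 7.5]
opening: 0.006
```

Request:
carry_out(moves=[{"dx": 0,"dy": -0.001,"dz": 0,"twist": 0},{"dx": 0,"dy": -0.001,"dz": 0,"twist": 0}])

```text
t: 10.1
eef_pos: [602.8, -119.5, 21.4]
tcp_rot: [3.138, 0.0, 3.134]
ft_force: [2.4, 22.5, 8.7]
opening: 0.004
```

Firm contact with the bar: the force climbs and the tip is stopped at y≈−119.5. I'll back off, rise, and give a seating push towards the rail.

Request:
carry_out(moves=[{"dx": 0,"dy": 0.01,"dz": 0,"twist": 0},{"dx": 0,"dy": 0.025,"dz": 0,"twist": 0},{"dx": 0,"dy": 0.025,"dz": -0.03,"twist": 0},{"dx": 0,"dy": 0.025,"dz": -0.06,"twist": 0},{"dx": 0.03,"dy": 0.025,"dz": -0.06,"twist": 0}])

```text
t: 10.6
eef_pos: [576.3, -97.1, 84.0]
tcp_rot: [-3.139, 0.008, 3.136]
ft_force: [0.0, 0.5, -0.2]
opening: 0.004
```

Request:
carry_out(moves=[{"dx": 0.03,"dy": 0,"dz": 0,"twist": 0},{"dx": 0.03,"dy": -0.035,"dz": 0,"twist": 0},{"dx": 0.03,"dy": -0.068,"dz": 0,"twist": 0},{"dx": 0.03,"dy": -0.068,"dz": 0,"twist": 0}], grip=0.04)

```text
t: 11.0
eef_pos: [542.6, -167.4, 80.8]
tcp_rot: [-3.141, 0.001, 3.132]
ft_force: [-0.3, 0.4, -0.2]
opening: 0.287
```

```bash
python3 look.py 5; python3 bl.py 5
```

```text
[ 542.2 -164.8   80.5] [-0.6  0.8 -0.1]
712 [[ 579.6 -206.3   29. ]
 [ 603.7 -170.    31.3]
 [ 627.8 -129.8   33.4]]
((603.9603271484375, -166.7933807373047), (81.75370025634766, 50.29511260986328), 88.79752349853516)
```

View pics/v5.png

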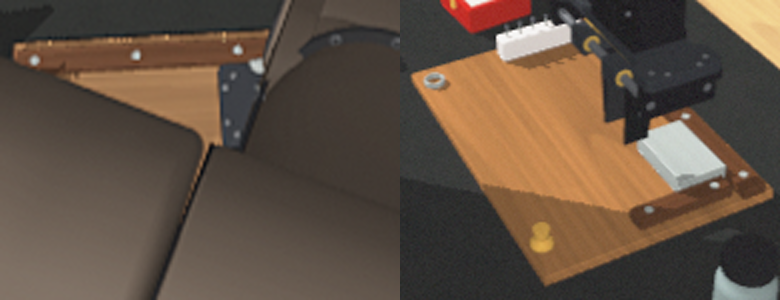

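The block (right panel, 683,155) sits in the corner at about (604, −167). Now the seating push with two fingers.

Request:
carry_out(moves=[{"dx": 0,"dy": 0.002,"dz": 0.02,"twist": 0},{"dx": 0,"dy": 0.002,"dz": 0.04,"twist": 0},{"dx": 0,"dy": 0.002,"dz": 0.059,"twist": 0},{"dx": 0,"dy": 0.002,"dz": 0.059,"twist": 0}])

```text
t: 11.5
eef_pos: [541.4, -161.0, 19.7]
tcp_rot: [3.14, -0.004, 3.136]
ft_force: [-1.1, -0.1, 0.4]
opening: 0.422
```

Request:
carry_out(moves=[{"dx": -0.006,"dy": 0,"dz": 0,"twist": 0},{"dx": -0.012,"dy": 0,"dz": 0,"twist": 0},{"dx": -0.018,"dy": 0,"dz": 0,"twist": 0},{"dx": -0.023,"dy": 0,"dz": 0,"twist": 0},{"dx": -0.024,"dy": 0,"dz": 0,"twist": 0}])

```text
t: 12.0
eef_pos: [567.2, -162.9, 22.0]
tcp_rot: [-3.141, 0.001, 3.135]
ft_force: [0.2, -0.5, 0.2]
opening: 0.422
```

Request:
carry_out(moves=[{"dx": -0.001,"dy": 0,"dz": 0,"twist": 0},{"dx": -0.002,"dy": 0,"dz": 0,"twist": 0}])

```text
t: 12.2
eef_pos: [568.0, -162.7, 21.6]
tcp_rot: [3.141, -0.001, 3.135]
ft_force: [-4.0, -0.3, 4.5]
opening: 0.417
```

Request:
carry_out(moves=[{"dx": -0.001,"dy": 0,"dz": 0,"twist": 0},{"dx": -0.001,"dy": 0,"dz": 0,"twist": 0}])

```text
t: 12.4
eef_pos: [568.2, -162.7, 21.6]
tcp_rot: [3.141, -0.003, 3.135]
ft_force: [-7.7, 0.1, 4.8]
opening: 0.42
```

Request:
carry_out(moves=[{"dx": -0.001,"dy": 0,"dz": 0,"twist": 0},{"dx": -0.001,"dy": 0,"dz": 0,"twist": 0}])

```text
t: 12.6
eef_pos: [568.2, -162.6, 21.5]
tcp_rot: [3.14, -0.005, 3.135]
ft_force: [-11.3, -1.1, 7.0]
opening: 0.419
```

Seated: the tip is stopped at x≈568.2 and the force is rising. Retreat straight back, then up and away.

Request:
carry_out(moves=[{"dx": 0.01,"dy": 0,"dz": 0,"twist": 0},{"dx": 0.03,"dy": 0,"dz": 0,"twist": 0},{"dx": 0.03,"dy": 0,"dz": -0.045,"twist": 0},{"dx": 0.03,"dy": 0,"dz": -0.09,"twist": 0},{"dx": 0.03,"dy": 0,"dz": -0.135,"twist": 0}])

```text
t: 13.1
eef_pos: [539.9, -162.6, 158.1]
tcp_rot: [3.141, 0.0, 3.134]
ft_force: [1.0, 0.8, 0.4]
opening: 0.421
```

Request:
carry_out(moves=[{"dx": 0.01,"dy": 0.02,"dz": -0.04,"twist": 0},{"dx": 0.02,"dy": 0.065,"dz": -0.05,"twist": 0},{"dx": 0.03,"dy": 0.11,"dz": -0.05,"twist": 0},{"dx": 0.04,"dy": 0.155,"dz": -0.05,"twist": 0},{"dx": 0.05,"dy": 0.2,"dz": -0.05,"twist": 0}])

```text
t: 13.6
eef_pos: [491.0, 39.1, 206.8]
tcp_rot: [3.141, 0.001, 3.134]
ft_force: [0.3, 0.3, 1.2]
opening: 0.419
```

Request:
carry_out(moves=[{"dx": 0.02,"dy": 0.045,"dz": 0,"twist": 0},{"dx": 0.04,"dy": 0.09,"dz": 0,"twist": 0},{"dx": 0.06,"dy": 0.135,"dz": 0,"twist": 0},{"dx": 0.08,"dy": 0.18,"dz": 0,"twist": 0},{"dx": 0.1,"dy": 0.225,"dz": 0,"twist": 0}])

```text
t: 14.1
eef_pos: [392.2, 264.9, 206.8]
tcp_rot: [3.141, 0.001, 3.134]
ft_force: [1.0, -0.3, 0.3]
opening: 0.419
```

Request:
carry_out(moves=[{"dx": 0.02,"dy": 0.045,"dz": 0,"twist": 0},{"dx": 0.04,"dy": 0.09,"dz": 0,"twist": 0},{"dx": 0.06,"dy": 0.135,"dz": 0,"twist": 0},{"dx": 0.06,"dy": 0.135,"dz": 0,"twist": 0}])

```text
t: 14.5
eef_pos: [331.9, 402.7, 206.5]
tcp_rot: [3.14, 0.0, 3.139]
ft_force: [0.4, -0.4, -0.2]
opening: 0.42
```

```bash
python3 look.py 6; python3 bl.py 6
python3 - <<'E'
from meas import *
p=cv2.imread("pics/top6.png")[:,:,::-1];s=p.astype(int)
m=blockmask(p,(320,170,358,220))
cs,_=cv2.findContours(m,cv2.RETR_EXTERNAL,cv2.CHAIN_APPROX_NONE);print("top",m.sum(),cv2.minAreaRect(ray("top",max(cs,key=len)[:,0],32)[:,:2].astype(np.float32)))
E
```

```text
[333.6 399.2 206.4] [ 0.2 -0.8 -0.8]
715 [[ 579.8 -205.7   29.1]
 [ 603.1 -169.8   31.2]
 [ 628.2 -129.3   33.4]]
((604.6688842773438, -166.92739868164062), (81.31527709960938, 51.636043548583984), 89.55443572998047)
top 559 ((601.2210083007812, -167.36993408203125), (82.85904693603516, 54.5283203125), 86.86363983154297)
```

View pics/v6.png

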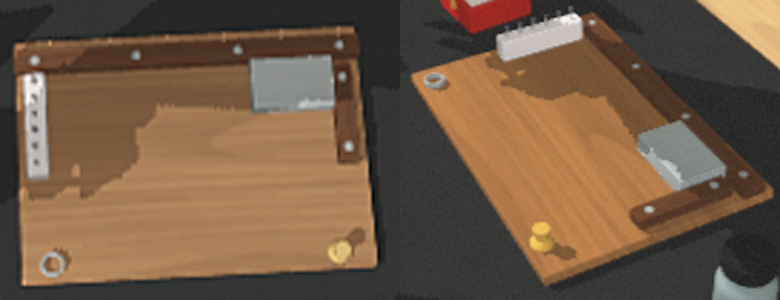

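Both views show the block (left panel 291,84; right panel 683,155) flush on the rail and against the bar. The ring, collet, box and jar are where they were, and the hand is away from everything. Handing in.

```bash
python3 -c "
from cell import *
print(job_done())"
```

```text
the job is handed in; nothing more can be done
None
```

The block is in the corner between the far rail and the right-hand cross bar, and the job is handed in at about 15 s; no verdict was reported. I made three fingertip pushes:
1. A two-finger push squared the block and slid it to the far rail.
2. A shut-finger push moved it along the rail to the cross bar.
3. A light two-finger push seated it against the rail.

**Contact:** the tip stopped and the force rose at the rail (x≈568.2–568.6 mm) and at the bar (y≈−119.5 mm). The highest wrist force reading was about 24 N.

**Final position:** the side-view depth puts the block centre at (604.7, −166.9) mm, turned less than 0.01 rad. I estimated the target at about (605, −167).

**Bystanders:** by eye in the last picture, the ring and collet are where they started. Only part of the gift box and jar showed in it; the hand did not go near them. The hand ended well clear.

**Disagreement:** the cruder colour outline in the top view gave (601.2, −167.4) mm and a tilt of about 0.05 rad. That outline came out too large (83 × 54.5 mm), because the block's edges blend with its surroundings there. I went by the contact forces and the depth measurement instead.

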